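# Lay out the plating tray

## Robot

A 7-joint arm with a two-finger parallel gripper is mounted at the origin on the work surface; the furniture and walls round the work are solid. World frame = base frame: x ahead of the robot, y to its left, z up, the work surface at z = 0. Lengths are in m, angles in rad, forces in N, time in s.
With the tool pointing down it reaches from about 0.4 to 0.85 m from the base axis. Payload 4.5 kg.
Tool frame: the origin (TCP) lies on the centre line of the jaws, within the pads' length; the fingertips stand ctrl.finger_overhang ahead of it and the grasp point (between the pads) lies 6 mm ahead of it (ctrl.finger_overhang is the distance from the TCP to the fingertips, in m); z points along the fingers, y is the line along which they close (so a half turn about z gives the same grasp; the last joint's range is limited). The gripper opens to 88 mm and grips with 3 to 60 N. Pads are 18 mm wide; open, the fingers measure 123 mm over their backs; the gripper's body (75 mm by 187 mm) begins 45 mm behind the grasp point.
Start: joints at [1.146, 0.689, -0.195, 1.565, 0.157, 0.902, -0.215], TCP at [0.277, -0.56, 0.264] pointing down, gripper open.
Joint ranges: [-3.01, 3.01], [-0.46, 2.08], [-1.47, 1.51], [0.13, 2.56], [-1, 4.14], [0.04, 2.09], [-2.66, 2.66]. Speed limits (rad/s): [2.57, 2.57, 3.14, 3.14, 3.14, 3.14, 3.14].

## Interface

Orientations are given as a rotation vector (axis times angle).
In Python, from station import ctrl, viewer gives the robot as it stands.
- The arm moves only by the tool step_arm, never from a script. Its argument "moves" is a list of rows, each a list of 3 entries, a list of its own where there are three numbers: the finger opening in cm, from 0 to 8.81, then the shift along the tool's x, y, z in cm, then the turn about the tool's z in degrees. In form: [[grip, [x, y, z], yaw], ...]. A call has 1 to 20 rows; each row is the pose to reach, as a shift and turn from the pose commanded when the call began, along the tool's axes at that moment; what a row does not reach only later rows make up. A row lasts 1/8 s, in which the tool goes at most 62.5 mm and 10.7 degrees, less where a joint would pass 70% of its speed; a pose out of reach is approached as far as the arm can. A call with a gripper value outside its range is refused whole. The fingers move at their own pace and stop on an object; "squeeze" is the grip in N (left out, the last holds). Time passes only in rows, so rows that repeat a pose let the fingers close. It gives the time, the measured TCP pose, the force, the opening and the grip force at its end, in the units of the state.
- ctrl.state(): the state, without advancing time (a new reading comes with each control period).
- viewer.get_image(name): name is "scene" or "top"; returns a dict with "frame" (420x560x3 uint8, red, green, blue), "K" (3x3 intrinsics, pixels), "rvec" (rotation vector, rad) and "tvec" (3), from world to camera coordinates, as OpenCV has them. Camera axes: x right, y down, z forward; pixel columns grow to the right and rows downward; lengths in m; the calibration is good to about 2 mm. A picture is of the moment at which its call begins. There is no depth.
- ctrl.hand_in(): hands the job in; it is judged then, once.
The state is a dict: "time": time; "joint_positions": joint angles; "joint_vel": joint speeds; "joint_torque": joint torques, N m; "tcp_pos": TCP position; "eef_rot": TCP orientation; "ft_force": force on the tool from outside, world axes, zero at the start; "moment": the same for the moment, N m; "width": opening from 0.0 (shut) to 1.0 (fully open); "finger_force": force on a finger pad.
Only numpy, scipy, OpenCV 4.12 (cv2) and the standard library are available. Lean on these libraries where they do the work, as an engineer would, in place of code of your own. Each camera call takes 0.05 s, during which the arm holds its last target. There are 200 camera calls.

## Task

Lay out the metal set-out tray for the plating run: stack the two culture dishes squarely one on the other (either on top) on the middle round place, lay the marker in the pen rest behind them, stand the wider bottle centred on the place to the left of the dishes and the narrower bottle centred on the place to their right, left and right as the robot sees them. Never let the bottles or dishes tip over, and leave everything released and at rest.

Things in the scene. Friction and masses are not known exactly. Their poses are not given: they have to be found in the camera images.
- wide_bottle_c (a point): Wider, brown-bodied reagent bottle, round, standing upright: body 50 mm in diameter, straight-sided from the foot to about 55 mm up, 98 mm high with a narrower screw cap. Point: centre, 49 mm above its foot. About 0.11 kg. (Look-alikes at the far left end and right edge of the worktop, out of reach, are only clutter.)
- narrow_bottle_c (a point): Narrower, white-bodied dropper bottle, round, standing upright: body 42 mm in diameter, straight-sided from the foot to about 55 mm up, 99 mm high with a narrower screw cap. Point: centre, 49 mm above its foot. About 0.09 kg.
- dish_a_c (a point): One of two culture dishes of equal shape and size, round, flat, lid on: 61 mm across the thin lid flange, 14 mm high to look at; to the fingers and when stacked it is a solid disc 56 mm across and 12 mm high. Point: its centre, 6 mm above its underside. About 0.03 kg.
- dish_b_c (a point): The other culture dish, same shape and size as the first (to the fingers 56 mm across, 12 mm high). Point: its centre, 6 mm above its underside.
- marker_c (a point): Thick marker pen lying flat, 135 mm long and 16 mm thick, round. Point: its centre, 8 mm above what it lies on. Its y axis runs along the pen.
- left (a point): Centre, on the top face, of the left-hand one (as the robot sees it) of three equal round dark rubber-faced places (72 mm across, flat, level with the metal) in the row along the near side of the set-out tray. The tray is a fixed bare-metal plate, 135 mm deep, 280 mm wide and 6 mm high; places are 90 mm apart. Axes of the tray: x away from the robot, y to the left along the row, z up; it stands turned by up to 12 degrees.
- middle (a point): Centre, on the top face, of the middle one of three equal round dark rubber-faced places (72 mm across, flat, level with the metal) in the row along the near side of the set-out tray. The tray is a fixed bare-metal plate, 135 mm deep, 280 mm wide and 6 mm high; places are 90 mm apart. Axes of the tray: x away from the robot, y to the left along the row, z up; it stands turned by up to 12 degrees.
- right (a point): Centre, on the top face, of the right-hand one (as the robot sees it) of three equal round dark rubber-faced places (72 mm across, flat, level with the metal) in the row along the near side of the set-out tray. The tray is a fixed bare-metal plate, 135 mm deep, 280 mm wide and 6 mm high; places are 90 mm apart. Axes of the tray: x away from the robot, y to the left along the row, z up; it stands turned by up to 12 degrees.
- rest (a point): Centre of the pen rest, on the top face of the set-out tray, 72 mm behind the middle place. The rest is two black cradles 80 mm apart (40 mm to either side of this point along its y axis), each with two rounded bumps 12 mm long along y, 10 mm thick and 8 mm high, 21 mm clear between them in x; a pen lies along y between the bumps, on the tray's top face. Its y axis runs along the row of places, x away from the robot.
There are look-alikes about, which are no part of the job. What is shaped like the part that bears wide_bottle_c but purple or red is not meant.

How it is judged:
At the end, for the whole second after the job is handed in: Wider bottle upright on the left place, narrower on the right, dishes flat, stacked on the middle, centres within 13 mm of the places' (dishes within 12 mm of each other); marker on the tray in the rest, within 9 mm across, 20 mm along, 9 degrees; all at rest (horizontal distance between wide_bottle_c and left below 0.013 m and horizontal distance between narrow_bottle_c and right below 0.013 m and horizontal distance between each of dish_a_c, dish_b_c and middle below 0.013 m and horizontal distance between dish_a_c and dish_b_c below 0.012 m and z of wide_bottle_c in the frame of left between 0.044 and 0.054 m and z of narrow_bottle_c in the frame of right between 0.044 and 0.054 m and ((z of dish_a_c in the frame of middle between 0.002 and 0.011 m and z of dish_b_c in the frame of middle between 0.014 and 0.024 m) or (z of dish_b_c in the frame of middle between 0.002 and 0.011 m and z of dish_a_c in the frame of middle between 0.014 and 0.024 m)) and angle between each of wide_bottle_c, narrow_bottle_c, dish_a_c, dish_b_c's own z axis and vertical below 0.12 rad and x of marker_c in the frame of rest between -0.009 and 0.009 m and y of marker_c in the frame of rest between -0.02 and 0.02 m and z of marker_c in the frame of rest between 0.003 and 0.013 m and angle between the y axis of marker_c and the y axis of rest, either way round below 0.15 rad and linear speed of each of wide_bottle, narrow_bottle, dish_a, dish_b, marker below 0.02 m/s); the robot touches nothing.
It fails at once if a bottle or dish is tipped over (leans more than 40 degrees) (angle between any of wide_bottle_c, narrow_bottle_c, dish_a_c, dish_b_c's own z axis and vertical above 0.7 rad).
It also fails if it takes over 138 s, if anything falls off the work surface, if the arm or the gripper's body presses on something with over 40 N, if the wrist force passes 120 N, or if a joint passes its speed limit or range.

## Working session

There is one attempt and no reset: what is moved stays moved. The work goes in short steps, Python scripts to look and compute and a tool call to move; the robot and the scene stay as the last step left them, time stands still between calls to the robot, and variables do not carry over. Pictures are saved under pics/ and viewed, at most 14 in all, crops included, and the job is handed in when it is done.

Besides the shell and the picture viewer there is one more tool, called after "Call:" by a JSON object that holds its "api" and its "payload", one argument or row to a line. step_arm: Moves the arm, as the interface text tells. Its arguments: {"type":"object","properties":{"moves":{"type":"array","items":{"type":"array"}},"squeeze":{"type":"number"}},"required":["moves"]}

```bash
mkdir -p pics; ls
python3 - <<'E'
from station import ctrl, viewer
import cv2,json,numpy as np
s=ctrl.state();print(s, ctrl.finger_overhang)
for n in("scene","top"):
    d=viewer.get_image(n);cv2.imwrite(f"pics/{n}0.png",cv2.resize(d["frame"][:,:,::-1],(800,600),interpolation=cv2.INTER_CUBIC))
    np.savez(f"{n}0.npz",**d);R=cv2.Rodrigues(np.array(d["rvec"]))[0];print(n,-R.T@np.array(d["tvec"]),R[2],d["K"])
E
```

```text
pics
{'time': 0.0, 'joint_positions': array([ 1.14581033,  0.68998763, -0.19452313,  1.56629957,  0.1572965 ,
        0.90253248, -0.21511218]), 'joint_vel': array([ 0.00029325, -0.00160989, -0.00100114, -0.00131567, -0.00132105,
        0.00196752, -0.00184453]), 'joint_torque': array([ 2.57982374e-04, -5.27564049e+01, -1.26693718e+00, -1.53427863e+01,
       -5.26939903e-02,  6.75349540e-03,  2.11426045e-04]), 'tcp_pos': array([ 0.27649466, -0.55987103,  0.26291981]), 'eef_rot': array([-3.05756391e+00, -7.14066386e-01,  8.48258847e-04]), 'ft_force': array([-1.01936292,  1.06062719,  0.26083732]), 'moment': array([-0.04036162, -0.00897736, -0.02172864]), 'finger_force': 0.0, 'width': 0.999243864157512} 0.025
scene [1.58828036 0.45251448 1.01340666] [-0.73349529 -0.27645707 -0.62093168] [[493.48221314   0.         280.64433289]
 [  0.         493.48221314 205.45541807]
 [  0.           0.           1.        ]]
top [0.30226697 0.01720371 1.08235677] [ 0.14504294 -0.00684216 -0.9894017 ] [[410.39102291   0.         279.10039798]
 [  0.         410.39102291 209.84940637]
 [  0.           0.           1.        ]]
```

View pics/scene0.png

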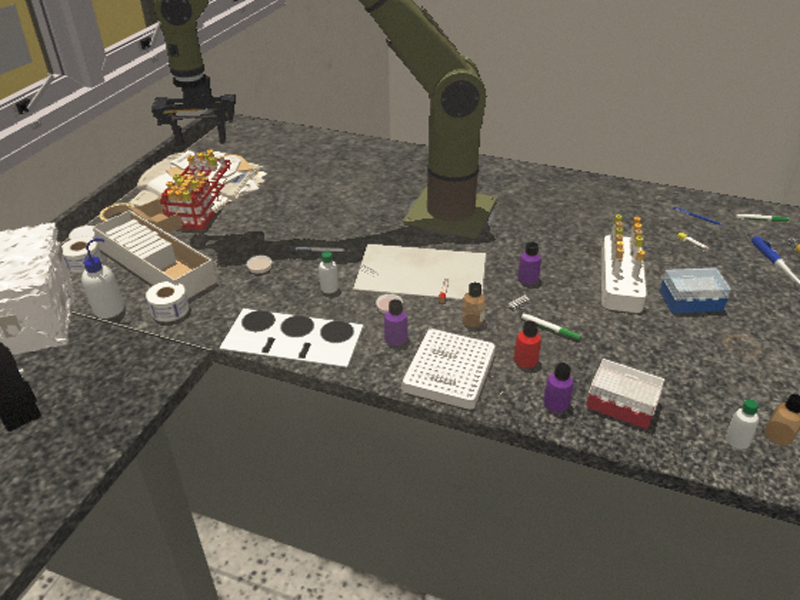

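View pics/top0.png

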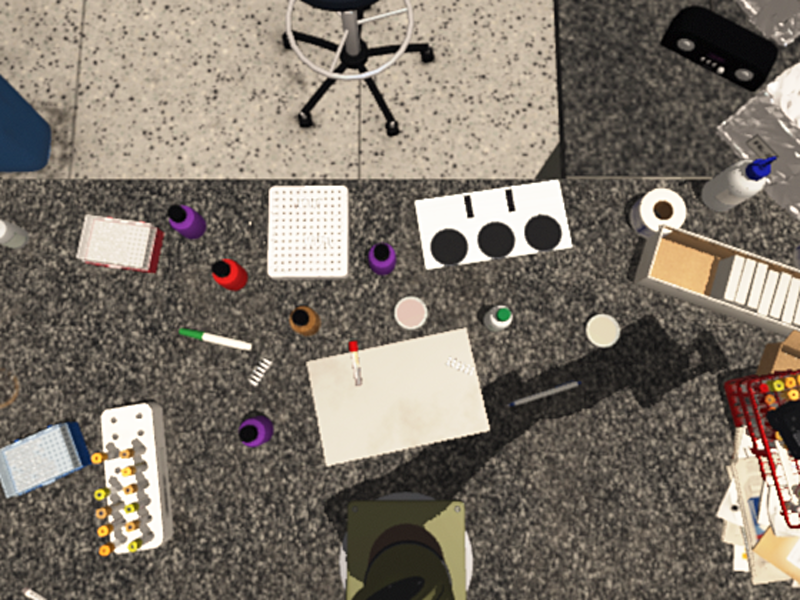

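The top view (800x600) shows the left, middle and right places at about (448,246), (496,240) and (543,232). The cradles are at (469,206) and (510,200), and the dishes at (410,312) and (602,331). The narrow bottle's green cap is at (503,315), the brown bottle is at (304,320) and the green/white marker runs from (180,331) to (251,347). The scene view shows the same things. I'll enlarge both.

Run:
```python
import numpy as np,cv2
for n,x,y,w,h in(("top",120,125,320,130),("scene",145,165,270,90)):
    f=np.load(n+"0.npz")["frame"][y:y+h,x:x+w,::-1]
    k={"top":2.5,"scene":2.95}[n]
    f=cv2.resize(f,None,fx=k,fy=k,interpolation=cv2.INTER_CUBIC);cv2.imwrite(f"pics/{n}c.png",f)
```

```text
(no output)
```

View pics/topc.png

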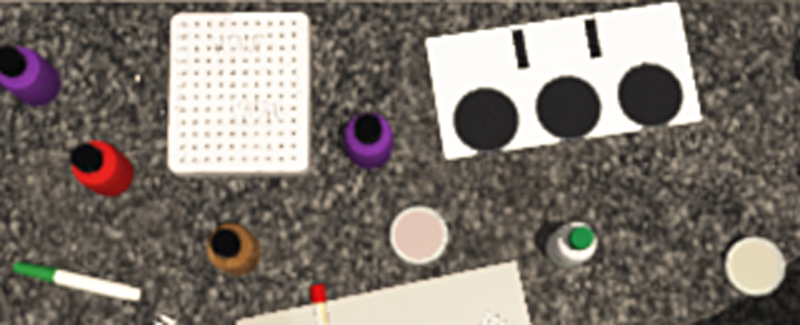

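View pics/scenec.png

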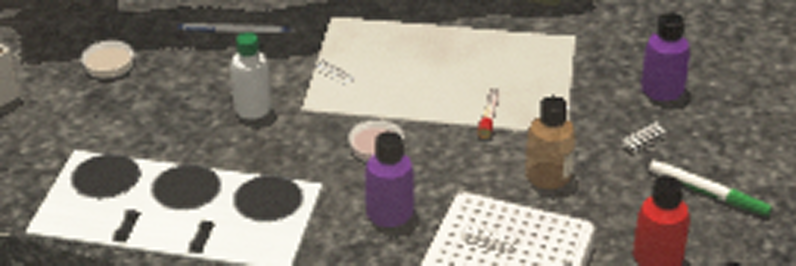

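```bash
cat > h.py <<'E'
import numpy as np,cv2
def cam(d):
    R=cv2.Rodrigues(np.array(d["rvec"]))[0];return np.array(d["K"]),R,np.array(d["tvec"]).ravel()
def P(d): K,R,t=cam(d);return K@np.c_[R,t]
def tri(dt,ds,a,b):
    X=cv2.triangulatePoints(P(dt),P(ds),np.array(a,float),np.array(b,float)).ravel();return X[:3]/X[3]
def onz(d,p,z):
    K,R,t=cam(d);r=R.T@np.linalg.solve(K,[p[0],p[1],1]);c=-R.T@t;return c+r*(z-c[2])/r[2]
def proj(d,X):
    x=P(d)@np.r_[X,1];return x[:2]/x[2]
E
python3 - <<'E'
from h import *
t=np.load("top0.npz");s=np.load("scene0.npz")
ft=lambda p:(p[0]/2.5+119.7,p[1]/2.5+124.7)
fs=lambda p:(p[0]/2.95+144.67,p[1]/2.95+164.67)
pts=dict(left=((486,119),(268,199),.006),mid=((568,107),(186,187),.006),right=((650,95),(106,177),.006),
 cl=((521,48),(202,236),.01),cr=((594,38),(127,225),.01),da=((418,235),(376,141),.014),db=((754,266),(108,57),.014),
 brown=((224,240),(553,99),.098),narrow=((582,237),(248,37),.099),mg=((14,267),(771,209),.008),mw=((140,294),(651,166),.008),mb=((54,277),(730,196),.008))
np.set_printoptions(precision=4,suppress=True)
for k,(a,b,z) in pts.items():
    print(k,tri(t,s,ft(a),fs(b)),onz(t,ft(a),z)[:2],onz(s,fs(b),z)[:2])
E
```

```text
left [ 0.5634 -0.0843 -0.0008] [ 0.5621 -0.0845] [ 0.5702 -0.0801]
mid [ 0.5766 -0.1735 -0.0002] [ 0.5753 -0.1731] [ 0.5828 -0.1692]
right [ 0.5902 -0.2629 -0.0017] [ 0.5887 -0.2621] [ 0.5977 -0.2565]
cl [ 0.6417 -0.1225  0.0024] [ 0.6399 -0.1231] [ 0.6487 -0.117 ]
cr [ 0.6531 -0.2026  0.002 ] [ 0.6511 -0.2026] [ 0.6604 -0.1961]
da [ 0.437  -0.011   0.0017] [ 0.4354 -0.0106] [ 0.451  -0.0054]
db [ 0.4031 -0.365   0.0043] [ 0.4025 -0.3623] [ 0.4146 -0.3564]
brown [0.42   0.1792 0.0982] [0.4202 0.1788] [0.4196 0.1795]
narrow [ 0.4229 -0.1666  0.0944] [ 0.4228 -0.1669] [ 0.4288 -0.1626]
mg [0.4028 0.4141 0.0047] [0.4026 0.4127] [0.4066 0.4144]
mw [0.3745 0.2817 0.0018] [0.3742 0.2799] [0.3819 0.283 ]
mb [0.3929 0.3713 0.0016] [0.3921 0.3704] [0.401  0.3711]
```

```bash
cat >> h.py <<'E'
import sys
from scipy.spatial.transform import Rotation as Ro
M=np.array([.5755,-.1733,.006]);TY=98.5
ux=np.array([.989,.1485,0]);uy=np.array([-.1485,.989,0])
W=dict(L=M+.09*uy,M=M,R=M-.09*uy,rest=M+.072*ux,da=np.array([.4355,-.0105,0]),db=np.array([.4025,-.3625,0]),
 br=np.array([.420,.179,0]),na=np.array([.4228,-.1668,0]),mk=np.array([.3884,.3463,0]))
def go(x,y,z,ang=None):
    "shift in tool cm, yaw deg to bring TCP to x,y,z with closing line at world angle ang"
    from station import ctrl
    s=ctrl.state();R=Ro.from_rotvec(s["eef_rot"]).as_matrix()
    d=R.T@(np.array([x,y,z])-s["tcp_pos"])*100
    cur=np.degrees(np.arctan2(R[1,1],R[0,1]));yaw=0 if ang is None else -((ang-cur+90)%180-90)
    print("shift",d.round(2),"yaw",round(yaw,1),"tcp",s["tcp_pos"].round(4),"cur",round(cur,1),"w",round(s["width"]*8.81,2),"q7",s["joint_positions"][6].round(2),"f",s["ft_force"].round(1))
def to(n,z,ang=None): go(*W[n][:2],z,ang)
E
python3 -c "
from h import *
to('db',.10,-111)"
```

```text
shift [ 20.04 -12.09  16.32] yaw 47.3 tcp [ 0.2765 -0.5599  0.263 ] cur -63.7 w 8.78 q7 -0.22 f [ 0.6 -0.5 -0.8]
```

Call:
{"api": "step_arm", "payload": {
  "moves": [
    [8.8,[5,-3,0],10],
    [8.8,[10,-6,0],20],
    [8.8,[15,-9,0],30],
    [8.8,[20,-12.1,1],40],
    [8.8,[20,-12.1,6],47],
    [8.8,[20,-12.1,11],47],
    [8.8,[20,-12.1,16],47],
    [8.8,[20,-12.1,16],47],
    [8.8,[20,-12.1,16],47]
  ]
}}

```text
time: 1.23
tcp_pos: [0.4031, -0.3639, 0.105]
eef_rot: [3.089, -0.565, 0.002]
ft_force: [0.1, -0.1, 1.0]
width: 0.999
finger_force: 0.0
```

Run:
```python
from h import *
from station import viewer
to('db',.029,-111)
d=viewer.get_image("top");np.savez("top1.npz",**d)
s=viewer.get_image("scene")
a=cv2.resize(d["frame"][190:280,370:470,::-1],None,fx=4,fy=4,interpolation=2)
b=cv2.resize(s["frame"][130:220,140:240,::-1],None,fx=4,fy=4,interpolation=2)
cv2.imwrite("pics/p1.png",np.hstack([a,b]))
print(proj(d,[.4025,-.3625,.1]))
```

```text
shift [-0.12 -0.12  7.6 ] yaw 0.3 tcp [ 0.4031 -0.3639  0.105 ] cur -110.7 w 8.8 q7 -1.22 f [ 0.1 -0.1  1. ]
[433.84924042 227.76951308]
```

View pics/p1.png

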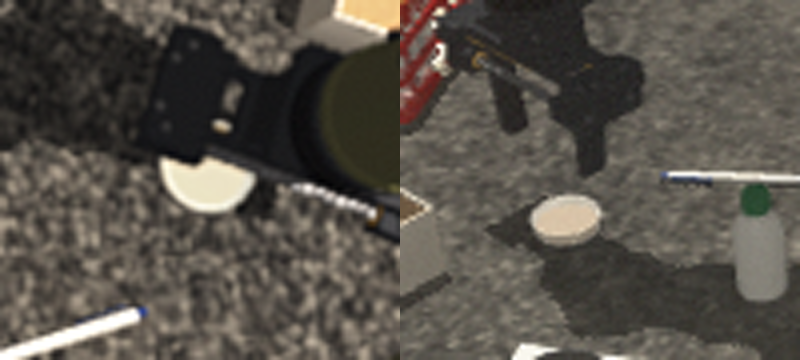

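The crops show the open jaws above the cream dish (dish at about (208,172) in the left crop), with the box clear. I'll descend and grip.

Call:
{"api": "step_arm", "payload": {
  "moves": [
    [8.8,[-0.1,-0.1,2.5],0],
    [8.8,[-0.1,-0.1,5],0],
    [8.8,[-0.1,-0.1,7],0],
    [8.8,[-0.1,-0.1,7.6],0],
    [8.8,[-0.1,-0.1,7.6],0],
    [5,[-0.1,-0.1,7.6],0],
    [5,[-0.1,-0.1,7.6],0],
    [5,[-0.1,-0.1,7.6],0],
    [5,[-0.1,-0.1,7.6],0],
    [5,[-0.1,-0.1,7.6],0],
    [5,[-0.1,-0.1,7.6],0]
  ],
  "squeeze": 12
}}

```text
time: 2.7
tcp_pos: [0.4021, -0.3621, 0.028]
eef_rot: [3.09, -0.565, 0.001]
ft_force: [0.5, 0.2, 4.1]
width: 0.626
finger_force: 12.0
```

```bash
python3 -c "
from h import *
to('M',.08,98.5);to('M',.036,98.5);to('M',.036,8.5)"
```

```text
shift [  9.54 -23.79  -5.2 ] yaw -29.2 tcp [ 0.4021 -0.3621  0.028 ] cur -110.7 w 5.51 q7 -1.22 f [0.5 0.2 4.1]
shift [  9.54 -23.79  -0.8 ] yaw -29.2 tcp [ 0.4021 -0.3621  0.028 ] cur -110.7 w 5.51 q7 -1.22 f [0.5 0.2 4.1]
shift [  9.54 -23.79  -0.8 ] yaw 60.8 tcp [ 0.4021 -0.3621  0.028 ] cur -110.7 w 5.51 q7 -1.22 f [0.5 0.2 4.1]
```

Call:
{"api": "step_arm", "payload": {
  "moves": [
    [5,[0,0,-3],0],
    [5,[0,0,-8],0],
    [5,[0,0,-13],0],
    [5,[2,-4.5,-13],-6],
    [5,[4,-9,-13],-12],
    [5,[6,-14,-13],-18],
    [5,[8,-19,-13],-24],
    [5,[9.5,-23.8,-13],-29.2],
    [5,[9.5,-23.8,-13],-29.2],
    [5,[9.5,-23.8,-10],-29.2],
    [5,[9.5,-23.8,-7],-29.2],
    [5,[9.5,-23.8,-5],-29.2],
    [5,[9.5,-23.8,-5],-29.2],
    [5,[9.5,-23.8,-5],-29.2]
  ]
}}

```text
time: 4.45
tcp_pos: [0.5754, -0.1735, 0.0784]
eef_rot: [3.132, 0.232, 0.002]
ft_force: [-0.6, -0.5, 1.2]
width: 0.631
finger_force: 12.0
```

Run:
```python
from h import *
from station import viewer
to('M',.035,98.5)
d=viewer.get_image("top")
s=viewer.get_image("scene")
a=cv2.resize(d["frame"][110:200,285:405,::-1],None,fx=3.3,fy=3.3,interpolation=2)
b=cv2.resize(s["frame"][180:270,150:270,::-1],None,fx=3.3,fy=3.3,interpolation=2)
cv2.imwrite("pics/p2.png",np.hstack([a,b]))
```

```text
shift [ 0.   -0.02  4.34] yaw -0.0 tcp [ 0.5754 -0.1735  0.0784] cur -81.5 w 5.56 q7 -1.24 f [-0.6 -0.5  1.2]
```

View pics/p2.png

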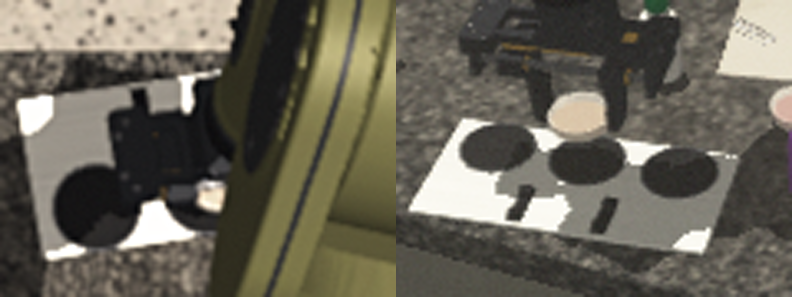

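The dish is held level above the middle place, which is at about (587,160) in the right half. I'll lower and release it.

Call:
{"api": "step_arm", "payload": {
  "moves": [
    [5,[0,0,2],0],
    [5,[0,0,3.5],0],
    [5,[0,0,4.1],0],
    [5,[0,0,4.4],0],
    [5,[0,0,4.4],0],
    [6.5,[0,0,4.4],0],
    [7.5,[0,0,4.4],0],
    [7.5,[0,0,4.4],0],
    [7.5,[0,0,2],0],
    [7.5,[0,0,-3],0],
    [8.8,[0,0,-8],0],
    [8.8,[0,0,-10],0]
  ]
}}

```text
time: 6.05
tcp_pos: [0.5763, -0.1735, 0.1808]
eef_rot: [3.131, 0.232, 0.007]
ft_force: [0.3, 0.2, -0.9]
width: 0.996
finger_force: 0.0
```

```bash
python3 -c "
from h import *
to('da',.12,85);to('da',.028,85)"
```

```text
shift [-11.56 -18.21   6.  ] yaw 13.5 tcp [ 0.5763 -0.1735  0.1808] cur -81.5 w 8.78 q7 -1.23 f [ 0.3  0.2 -0.9]
shift [-11.6  -18.23  15.2 ] yaw 13.5 tcp [ 0.5763 -0.1735  0.1808] cur -81.5 w 8.78 q7 -1.23 f [ 0.3  0.2 -0.9]
```

Call:
{"api": "step_arm", "payload": {
  "moves": [
    [8.8,[-3,-4.7,0],4],
    [8.8,[-6,-9.4,0],8],
    [8.8,[-9,-14,0],12],
    [8.8,[-11.6,-18.2,1],13.5],
    [8.8,[-11.6,-18.2,5],13.5],
    [8.8,[-11.6,-18.2,9],13.5],
    [8.8,[-11.6,-18.2,9],13.5]
  ]
}}

```text
time: 6.92
tcp_pos: [0.4321, -0.01, 0.086]
eef_rot: [3.138, -0.137, -0.007]
ft_force: [-0.4, -0.4, -0.1]
width: 0.998
finger_force: 0.0
```

Run:
```python
from h import *
from station import viewer
to('da',.028,85)
d=viewer.get_image("top");np.savez("top2.npz",**d)
s=viewer.get_image("scene")
a=cv2.resize(d["frame"][120:250,240:420,::-1],None,fx=2.2,fy=2.2,interpolation=2)
b=cv2.resize(s["frame"][150:280,150:330,::-1],None,fx=2.2,fy=2.2,interpolation=2)
cv2.imwrite("pics/p3.png",np.hstack([a,b]))
```

```text
shift [0.37 0.02 5.8 ] yaw 0.0 tcp [ 0.4321 -0.01    0.086 ] cur -95.0 w 8.79 q7 -1.62 f [-0.4 -0.4 -0.1]
```

View pics/p3.png

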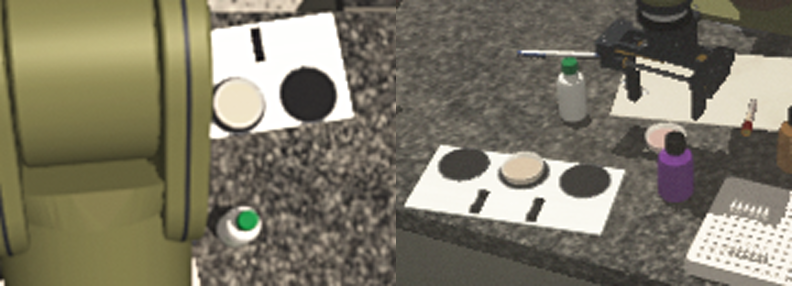

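Dish b sits on the middle place, centred at about (238,103) in the left crop. The jaws are above the pink dish, so I'll descend.

Call:
{"api": "step_arm", "payload": {
  "moves": [
    [8.8,[0,0,2],0],
    [8.8,[0,0,4.5],0],
    [8.8,[0,0,6.2],0],
    [8.8,[0,0,6.2],0],
    [8.8,[0,0,6.2],0],
    [5,[0,0,6.2],0],
    [5,[0,0,6.2],0],
    [5,[0,0,6.2],0],
    [5,[0,0,6.2],0],
    [5,[0,0,6.2],0],
    [5,[0,0,6.2],0]
  ]
}}

```text
time: 8.4
tcp_pos: [0.4478, -0.0106, 0.0371]
eef_rot: [3.138, -0.139, -0.038]
ft_force: [-0.2, -0.0, 12.3]
width: 0.566
finger_force: 6.3
```

Run:
```python
from h import *
d=np.load("top2.npz")
print(onz(d,(238/2.2+239.8,103/2.2+119.8),.02))
to('da',.028,85);to('M',.047,98.5)
```

```text
[ 0.57418854 -0.17355977  0.02      ]
shift [-1.21  0.09  0.94] yaw -0.1 tcp [ 0.4478 -0.0106  0.0371] cur -95.1 w 4.98 q7 -0.74 f [-0.2 -0.  12.3]
shift [14.12 15.08 -1.31] yaw -13.6 tcp [ 0.4478 -0.0106  0.0371] cur -95.1 w 4.98 q7 -0.74 f [-0.2 -0.  12.3]
```

Call:
{"api": "step_arm", "payload": {
  "moves": [
    [7,[0,0,0],0],
    [8.8,[0,0,0],0],
    [8.8,[0,0,0],0],
    [8.8,[0,0,0],0]
  ]
}}

```text
time: 8.9
tcp_pos: [0.4476, -0.0103, 0.036]
eef_rot: [3.138, -0.137, -0.041]
ft_force: [0.1, -0.0, -0.7]
width: 0.986
finger_force: 0.0
```

Run:
```python
from h import *
from station import ctrl,viewer
to('da',.028,85);s=ctrl.state();print(s["joint_positions"].round(3),s["eef_rot"].round(3))
s=viewer.get_image("scene")
cv2.imwrite("pics/p4.png",cv2.resize(s["frame"][150:250,200:360,::-1],None,fx=4,fy=4,interpolation=2))
```

```text
shift [-1.19  0.12  0.83] yaw -0.0 tcp [ 0.4476 -0.0103  0.036 ] cur -95.0 w 8.69 q7 -0.74 f [ 0.1 -0.  -0.7]
[-0.103  0.937  0.042  2.207 -1.     0.043 -0.737] [ 3.138 -0.137 -0.041]
```

View pics/p4.png

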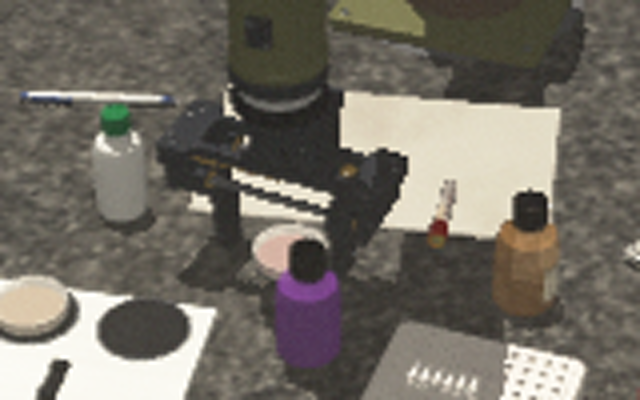

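The pictures show the jaws around the pink dish, but joint 6 is at its limit, so the jaws are 12 mm too far out and 8 mm too high. I'll grip lightly off-centre, drag the dish outward on the table, then regrasp it centred.

Call:
{"api": "step_arm", "payload": {
  "moves": [
    [4.7,[0,0,0],0],
    [4.7,[0,0,0],0],
    [4.7,[0,0,0],0],
    [4.7,[0,0,0],0],
    [4.7,[0,0,0],0],
    [4.7,[0.5,0,0],0],
    [4.7,[1.0,0,0],0],
    [4.7,[1.5,0,0],0],
    [4.7,[2,0,0],0],
    [4.7,[2.5,0,0],0],
    [4.7,[3,0,0],0],
    [4.7,[3.5,0,0],0],
    [4.7,[4,0,0],0],
    [4.7,[4,0,0],0],
    [4.7,[4,0,0],0]
  ],
  "squeeze": 6
}}

```text
time: 10.82
tcp_pos: [0.4873, -0.0138, 0.0354]
eef_rot: [3.138, -0.137, -0.041]
ft_force: [-2.5, 1.0, 7.0]
width: 0.622
finger_force: 6.2
```

Run:
```python
from h import *
from station import ctrl,viewer
to('da',.028,85);s=ctrl.state();print(s["joint_positions"].round(3),s["eef_rot"].round(3))
s=viewer.get_image("scene");np.savez("scene5.npz",**s)
cv2.imwrite("pics/p5.png",cv2.resize(s["frame"][160:240,220:330,::-1],None,fx=5,fy=5,interpolation=2))
```

```text
shift [-5.17  0.12  0.88] yaw 0.0 tcp [ 0.4873 -0.0138  0.0354] cur -95.0 w 5.48 q7 -0.77 f [-2.5  1.   7. ]
[-0.189  0.96   0.208  2.096 -0.961  0.211 -0.771] [ 3.138 -0.137 -0.041]
```

View pics/p5.png

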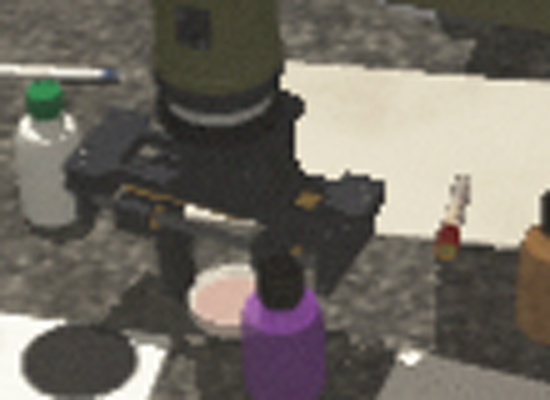

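Run:
```python
from h import *
t=np.load("top0.npz")
print("purple",onz(t,(368/2.5+119.7,129/2.5+124.7),.098))
from station import ctrl
R=Ro.from_rotvec(ctrl.state()["eef_rot"]).as_matrix();print(R.round(3))
```

```text
purple [0.52976292 0.04021676 0.098     ]
[[ 0.996 -0.087 -0.026]
 [-0.087 -0.996  0.001]
 [-0.026  0.001 -1.   ]]
```

Call:
{"api": "step_arm", "payload": {
  "moves": [
    [4.7,[-0.5,0,0],0],
    [4.7,[-1,0,0],0],
    [4.7,[-1.3,0,0],0],
    [4.7,[-1.3,0,0],0],
    [6,[-1.3,0,0],0],
    [7,[-1.3,0,0],0],
    [7.5,[-1.3,0,0.4],0],
    [7.5,[-1.3,0,0.8],0],
    [7.5,[-1.3,0,0.8],0],
    [7.5,[-1.3,0,0.8],0],
    [4.7,[-1.3,0,0.8],0],
    [4.7,[-1.3,0,0.8],0],
    [4.7,[-1.3,0,0.8],0],
    [4.7,[-1.3,0,0.8],0],
    [4.7,[-1.3,0,0.8],0]
  ],
  "squeeze": 12
}}

```text
time: 12.75
tcp_pos: [0.4745, -0.0128, 0.0275]
eef_rot: [3.138, -0.137, -0.04]
ft_force: [0.9, 0.0, 0.9]
width: 0.628
finger_force: 12.0
```

Run:
```python
from h import *
from station import ctrl,viewer
to('M',.047,98.5);s=ctrl.state();print(s["joint_positions"].round(3),s["eef_rot"].round(3))
```

```text
shift [11.41 15.11 -2.21] yaw -13.5 tcp [ 0.4745 -0.0128  0.0275] cur -95.0 w 5.53 q7 -0.77 f [0.9 0.  0.9]
[-0.146  0.964  0.129  2.131 -0.965  0.131 -0.768] [ 3.138 -0.137 -0.04 ]
```

Call:
{"api": "step_arm", "payload": {
  "moves": [
    [4.7,[0,0,-3],0],
    [4.7,[0,0,-8],0],
    [4.7,[0,0,-13],0],
    [4.7,[0,0,-15],0],
    [4.7,[2.5,3,-15],-3],
    [4.7,[5,6.5,-15],-6],
    [4.7,[8,10.5,-15],-9],
    [4.7,[11,14.5,-15],-12],
    [4.7,[11.4,15.1,-15],-13.5],
    [4.7,[11.4,15.1,-12],-13.5],
    [4.7,[11.4,15.1,-8],-13.5],
    [4.7,[11.4,15.1,-5],-13.5],
    [4.7,[11.4,15.1,-5],-13.5],
    [4.7,[11.4,15.1,-5],-13.5]
  ]
}}

```text
time: 14.5
tcp_pos: [0.5764, -0.1731, 0.0758]
eef_rot: [-3.131, -0.233, 0.039]
ft_force: [-0.1, 0.0, 1.2]
width: 0.628
finger_force: 12.0
```

Run:
```python
from h import *
from station import ctrl,viewer
to('M',.046,98.5);s=ctrl.state();print(s["joint_positions"].round(3),s["eef_rot"].round(3))
```

```text
shift [-0.02  0.02  2.98] yaw 0.0 tcp [ 0.5764 -0.1731  0.0758] cur -81.5 w 5.54 q7 -0.6 f [-0.1  0.   1.2]
[-0.016  0.982  0.422  1.756 -0.664  0.575 -0.604] [-3.131 -0.233  0.039]
```

Call:
{"api": "step_arm", "payload": {
  "moves": [
    [4.7,[0,0,1.5],0],
    [4.7,[0,0,2.4],0],
    [4.7,[0,0,2.8],0],
    [4.7,[0,0,2.95],0],
    [4.7,[0,0,2.95],0],
    [6,[0,0,2.95],0],
    [7,[0,0,2.95],0],
    [7.5,[0,0,2.95],0],
    [7.5,[0,0,2.95],0],
    [7.5,[0,0,1],0],
    [7.5,[0,0,-4],0],
    [7.5,[0,0,-9],0],
    [7.5,[0,0,-12],0],
    [7.5,[0,0,-12],0]
  ]
}}

```text
time: 16.25
tcp_pos: [0.5807, -0.1742, 0.1985]
eef_rot: [3.133, 0.232, -0.03]
ft_force: [-0.4, 0.7, -0.2]
width: 0.854
finger_force: 0.0
```

Run:
```python
from h import *
to('mk',.15,-12.1);to('mk',.034,-12.1)
```

```text
shift [-11.25 -54.31   5.14] yaw -69.4 tcp [ 0.5807 -0.1742  0.1985] cur -81.5 w 7.52 q7 -0.69 f [-0.4  0.7 -0.2]
shift [-11.02 -54.3   16.74] yaw -69.4 tcp [ 0.5807 -0.1742  0.1985] cur -81.5 w 7.52 q7 -0.69 f [-0.4  0.7 -0.2]
```

Run:
```python
from h import *
from station import viewer
t=np.load("top0.npz")
red=onz(t,(85/2.5+119.7,157/2.5+124.7),.098);print("red",red)
a=np.radians(-12.1);c=np.array([np.cos(a),np.sin(a)]);m=np.array([-c[1],c[0]])
for off in(0,.02,.03):
    g=W['mk'][:2]+off*m;r=red[:2]-g;print(off,g,"along close",r@c,"along pen",r@m)
d=viewer.get_image("top");np.savez("top3.npz",**d)
cv2.imwrite("pics/p6.png",np.hstack([cv2.resize(d["frame"][110:250,x:x+140,::-1],None,fx=2.85,fy=2.85,interpolation=2) for x in(280,110)]))
```

```text
red [0.50175963 0.31614243 0.098     ]
0 [0.3884 0.3463] along close 0.11716273342069744 along pen -0.0057252783918241845
0.02 [0.39259237 0.36585566] along close 0.11716273342069744 along pen -0.025725278391824175
0.03 [0.39468856 0.3756335 ] along close 0.11716273342069743 along pen -0.03572527839182418
```

View pics/p6.png

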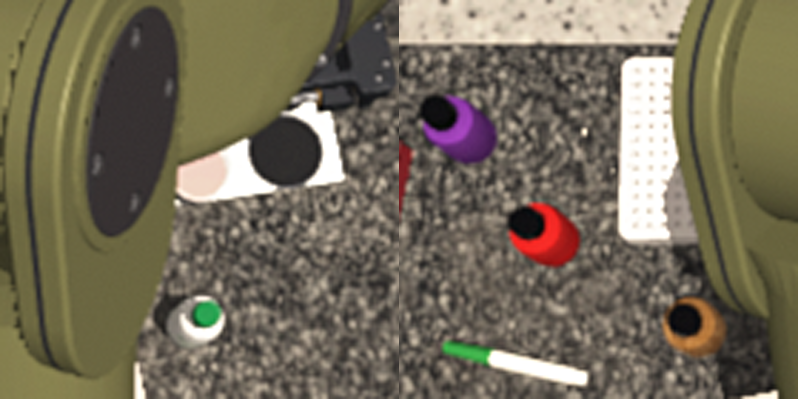

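The pink dish sits on the middle place at about (203,165), partly hidden by the arm. The marker, at (443,347)-(587,378), the red bottle and the brown bottle haven't moved. I'll go to the marker, biasing the approach 8 mm toward the robot to keep the gripper body clear of the red bottle.

Run:
```python
from h import *
go(.3806,.348,.15,-12.1)
```

```text
shift [-11.88 -54.5    5.1 ] yaw -69.4 tcp [ 0.5797 -0.1735  0.1966] cur -81.5 w 7.51 q7 -0.69 f [-0.6  1.  -0.4]
```

Call:
{"api": "step_arm", "payload": {
  "moves": [
    [7,[-1,-4,0],-6],
    [6,[-2,-8.5,0],-12],
    [5,[-3,-13,0],-18],
    [4.5,[-4,-17.5,0],-24],
    [4.5,[-5,-22,0],-30],
    [4.5,[-6,-27,0],-36],
    [4.5,[-7,-32,0],-42],
    [4.5,[-8,-37,0],-48],
    [4.5,[-9,-42,0],-54],
    [4.5,[-10,-47,0],-60],
    [4.5,[-11,-51,0],-65],
    [4.5,[-11.9,-54.5,0],-69.4],
    [4.5,[-11.9,-54.5,3],-69.4],
    [4.5,[-11.9,-54.5,5],-69.4],
    [4.5,[-11.9,-54.5,5],-69.4],
    [4.5,[-11.9,-54.5,5],-69.4]
  ]
}}

```text
time: 18.3
tcp_pos: [0.3799, 0.3479, 0.1503]
eef_rot: [-2.431, -1.964, 0.031]
ft_force: [-0.6, -0.1, -0.2]
width: 0.509
finger_force: 0.0
```

Run:
```python
from h import *
from station import ctrl
go(.3806,.348,.029,-12.1);s=ctrl.state();print(s["joint_positions"].round(3),s["eef_rot"].round(3))
```

```text
shift [ 0.08  0.37 12.12] yaw -0.0 tcp [0.3799 0.3479 0.1503] cur -12.1 w 4.49 q7 -0.61 f [-0.6 -0.1 -0.2]
[-0.969  0.752  0.248  1.993 -0.425  0.467 -0.61 ] [-2.431 -1.964  0.031]
```

Call:
{"api": "step_arm", "payload": {
  "moves": [
    [4.5,[0,0.1,4],0],
    [4.5,[0.1,0.2,8],0],
    [4.5,[0.1,0.35,11],0],
    [4.5,[0.1,0.35,12.1],0],
    [4.5,[0.1,0.35,12.1],0],
    [1,[0.1,0.35,12.1],0],
    [1,[0.1,0.35,12.1],0],
    [1,[0.1,0.35,12.1],0],
    [1,[0.1,0.35,12.1],0],
    [1,[0.1,0.35,12.1],0],
    [1,[0.1,0.35,12.1],0],
    [1,[0.1,0.35,8],0],
    [1,[0.1,0.35,3],0],
    [1,[0.1,0.35,-2],0],
    [1,[0.1,0.35,-2],0]
  ],
  "squeeze": 15
}}

```text
time: 20.18
tcp_pos: [0.3855, 0.3496, 0.173]
eef_rot: [-2.43, -1.964, 0.02]
ft_force: [-0.3, 0.2, -0.4]
width: 0.171
finger_force: 15.0
```

Run:
```python
from h import *
from station import ctrl,viewer
to('rest',.07,8.5)
s=viewer.get_image("scene");d=viewer.get_image("top")
np.savez("s6.npz",**s);np.savez("t6.npz",**d)
a=cv2.resize(s["frame"][130:240,340:560,::-1],None,fx=2.7,fy=2.7,interpolation=2)
b=cv2.resize(d["frame"][150:260,80:300,::-1],None,fx=2.7,fy=2.7,interpolation=2)
cv2.imwrite("pics/p7.png",np.vstack([a,b]))
```

```text
shift [-44.6   36.5    9.52] yaw -20.6 tcp [0.3855 0.3496 0.173 ] cur -12.1 w 1.5 q7 -0.61 f [-0.3  0.2 -0.4]
```

View pics/p7.png

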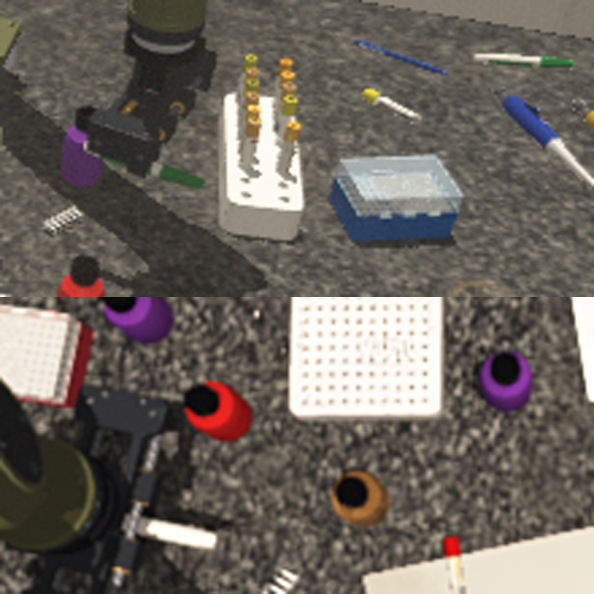

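Run:
```python
from h import *
from station import ctrl
s=np.load("s6.npz");t=np.load("t6.npz");z=ctrl.state()["tcp_pos"][2]-.021
g=onz(s,(203/2.7+340,184/2.7+130),z);w=onz(t,(215/2.7+80,(540-297)/2.7+150),z)
print(g,w,(g+w)/2,np.linalg.norm(g-w),np.degrees(np.arctan2(*(g-w)[1::-1])),ctrl.state()["tcp_pos"])
```

```text
[0.40180382 0.41815394 0.14889492] [0.37002805 0.2820441  0.14889492] [0.38591594 0.35009902 0.14889492] 0.1397697728673648 76.85926719099258 [0.38347522 0.34848437 0.16989492]
```

The marker is held at its middle, clear of the red and purple bottles. I'll carry it to the rest.

Call:
{"api": "step_arm", "payload": {
  "moves": [
    [1,[0,0,-2],0],
    [1,[-2,2,-4],-1],
    [1,[-5.5,4.5,-4],-2.5],
    [1,[-9.5,7.8,-4],-4.5],
    [1,[-13.5,11,-4],-6],
    [1,[-17.5,14.3,-4],-8],
    [1,[-21.5,17.6,-4],-10],
    [1,[-25.5,20.9,-4],-12],
    [1,[-29.5,24.2,-4],-14],
    [1,[-33.5,27.4,-4],-16],
    [1,[-37.5,30.7,-4],-18],
    [1,[-41.5,34,-4],-19.5],
    [1,[-44,36,-3],-20.6],
    [1,[-44.6,36.5,0],-20.6],
    [1,[-44.6,36.5,4],-20.6],
    [1,[-44.6,36.5,8],-20.6],
    [1,[-44.6,36.5,8.5],-20.6],
    [1,[-44.6,36.5,8.5],-20.6]
  ]
}}

```text
time: 22.52
tcp_pos: [0.6447, -0.1642, 0.0775]
eef_rot: [-2.037, -2.364, 0.026]
ft_force: [-0.0, 0.0, 0.4]
width: 0.172
finger_force: 15.0
```

Run:
```python
from h import *
from station import ctrl,viewer
to('rest',.036,8.5)
s=viewer.get_image("scene")
np.savez("s7.npz",**s)
cv2.imwrite("pics/p8.png",cv2.resize(s["frame"][190:260,150:260,::-1],None,fx=6,fy=6,interpolation=2))
print(ctrl.state()["joint_positions"].round(2))
```

```text
shift [0.1  0.33 4.14] yaw -0.0 tcp [ 0.6447 -0.1642  0.0775] cur 8.5 w 1.51 q7 0.44 f [-0.   0.   0.4]
[ 0.12  0.99  0.1   1.53 -0.14  0.65  0.44]
```

View pics/p8.png

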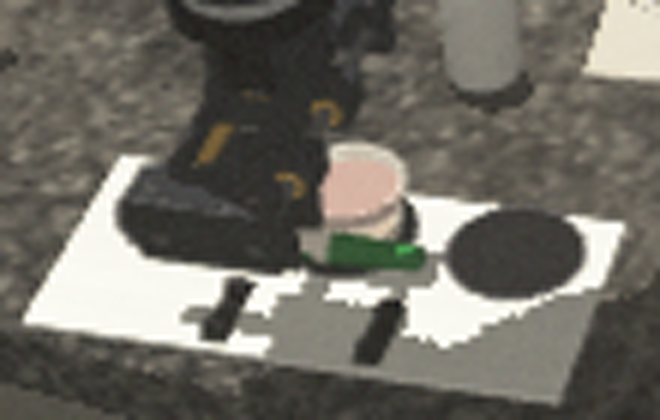

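The pen is held above the cradles, which are at (228,308) and (380,330). I'll lower it.

Call:
{"api": "step_arm", "payload": {
  "moves": [
    [1,[0.1,0.15,1.5],0],
    [1,[0.1,0.3,2.8],0],
    [1,[0.1,0.3,3.6],0],
    [1,[0.1,0.3,4.1],0],
    [1,[0.1,0.3,4.1],0],
    [2.2,[0.1,0.3,4.1],0],
    [2.8,[0.1,0.3,4.1],0],
    [2.8,[0.1,0.3,4.1],0],
    [2.8,[0.1,0.3,2],0],
    [2.8,[0.1,0.2,-3],0],
    [4,[0.1,0,-8],0],
    [6,[0.1,0,-13],0],
    [8.8,[0.1,0,-16],0],
    [8.8,[0.1,0,-16],0]
  ]
}}

```text
time: 24.32
tcp_pos: [0.6506, -0.1639, 0.2425]
eef_rot: [-2.043, -2.37, 0.02]
ft_force: [-0.0, 1.1, -0.7]
width: 0.745
finger_force: 0.0
```

Run:
```python
from h import *
to('br',.16,8.5);to('na',.16,8.5)
```

```text
shift [ 37.3  -17.61   8.62] yaw -0.0 tcp [ 0.6506 -0.1639  0.2425] cur 8.5 w 6.56 q7 0.42 f [-0.   1.1 -0.7]
shift [  3.06 -22.43   8.65] yaw -0.0 tcp [ 0.6506 -0.1639  0.2425] cur 8.5 w 6.56 q7 0.42 f [-0.   1.1 -0.7]
```

Call:
{"api": "step_arm", "payload": {
  "moves": [
    [8.8,[4,-2,0],0],
    [8.8,[9,-4,0],0],
    [8.8,[14,-6.5,0],0],
    [8.8,[19,-9,0],0],
    [8.8,[24,-11.5,0],0],
    [8.8,[29,-13.8,0],0],
    [8.8,[33,-15.7,0],0],
    [8.8,[36,-17,2],0],
    [8.8,[37.3,-17.6,5],0],
    [8.8,[37.3,-17.6,8],0],
    [8.8,[37.3,-17.6,8.6],0],
    [8.8,[37.3,-17.6,8.6],0],
    [8.8,[37.3,-17.6,8.6],0]
  ]
}}

```text
time: 25.95
tcp_pos: [0.4183, 0.1796, 0.1589]
eef_rot: [-2.039, -2.365, 0.023]
ft_force: [-0.1, 0.2, -0.1]
width: 1.0
finger_force: 0.0
```

Run:
```python
from h import *
from station import ctrl,viewer
to('br',.063,8.5);print(ctrl.state()["joint_positions"].round(2))
s=viewer.get_image("scene");d=viewer.get_image("top");np.savez("t8.npz",**d);np.savez("s8.npz",**s)
a=cv2.resize(s["frame"][190:260,150:260,::-1],None,fx=4,fy=4,interpolation=2)
b=cv2.resize(s["frame"][160:230,290:400,::-1],None,fx=4,fy=4,interpolation=2)
c=cv2.resize(d["frame"][120:190,285:395,::-1],None,fx=4,fy=4,interpolation=2)
e=cv2.resize(d["frame"][190:260,170:280,::-1],None,fx=4,fy=4,interpolation=2)
f=np.vstack([np.hstack([a[:,:400],b[:,:400]]),np.hstack([c[:,:400],e[:,:400]])]);cv2.imwrite("pics/p9.png",f)
```

```text
shift [-0.13  0.39  9.58] yaw -0.0 tcp [0.4183 0.1796 0.1589] cur 8.5 w 8.81 q7 -0.11 f [-0.1  0.2 -0.1]
[-0.56  0.68  0.11  2.15 -0.24  0.34 -0.11]
```

View pics/p9.png

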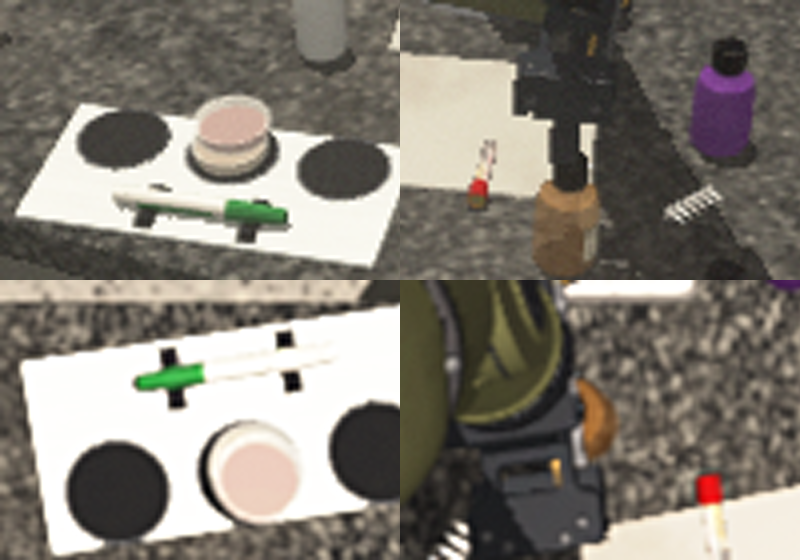

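Run:
```python
from h import *
t=np.load("t8.npz");s=np.load("s8.npz");f=lambda p:(p[0]/4+284.6,(p[1]-280)/4+119.6)
fs=lambda p:(p[0]/4+149.6,p[1]/4+189.6)
print("pink",onz(t,f((261,478)),.032),onz(s,fs((232,123)),.032),"low",onz(s,fs((228,158)),.018))
print("placeM? L",onz(t,f((119,491)),.006),"pen",onz(t,f((136,383)),.014),onz(t,f((335,355)),.014),"cr",onz(t,f((173,378)),.012),onz(t,f((289,361)),.012),W['rest'],W["L"])
```

```text
pink [ 0.56442317 -0.17614858  0.032     ] [ 0.57636473 -0.17012982  0.032     ] low [ 0.60030038 -0.16278834  0.018     ]
placeM? L [ 0.56191739 -0.08514318  0.006     ] pen [ 0.63453272 -0.09687131  0.014     ] [ 0.65421905 -0.23179896  0.014     ] cr [ 0.63866765 -0.1221465   0.012     ] [ 0.65063822 -0.20094496  0.012     ] [ 0.646708 -0.162608  0.006   ] [ 0.562135 -0.08429   0.006   ]
```

The pen lies in the rest and the dishes are stacked, but the top one is about 9 mm towards the robot. I'll square the stack with a jaw squeeze later. First the brown bottle.

Call:
{"api": "step_arm", "payload": {
  "moves": [
    [8.8,[-0.1,0.1,2],0],
    [8.8,[-0.1,0.2,4.5],0],
    [8.8,[-0.1,0.3,7],0],
    [8.8,[-0.1,0.4,9],0],
    [8.8,[-0.1,0.4,9.6],0],
    [8.8,[-0.1,0.4,9.6],0],
    [8.8,[-0.1,0.4,9.6],0]
  ]
}}

```text
time: 26.92
tcp_pos: [0.4197, 0.1795, 0.0628]
eef_rot: [-2.039, -2.365, 0.023]
ft_force: [0.3, 0.8, -0.4]
width: 0.995
finger_force: 0.0
```

Run:
```python
from h import *
from station import ctrl
to('br',.063,8.5);print(ctrl.state()["joint_positions"].round(3),ctrl.state()["eef_rot"].round(3))
```

```text
shift [-0.05  0.02 -0.03] yaw -0.0 tcp [0.4197 0.1795 0.0628] cur 8.5 w 8.77 q7 -0.09 f [ 0.3  0.8 -0.4]
[-0.508  0.877  0.019  2.185 -0.263  0.104 -0.087] [-2.039 -2.365  0.023]
```

Reached the grasp pose, so close and lift a little.

Call:
{"api": "step_arm", "payload": {
  "moves": [
    [6,[0,0,0],0],
    [4,[0,0,0],0],
    [4,[0,0,0],0],
    [4,[0,0,0],0],
    [4,[0,0,0],0],
    [4,[0,0,0],0],
    [4,[0,0,0],0],
    [4,[0,0,-2],0],
    [4,[0,0,-5],0],
    [4,[0,0,-9],0],
    [4,[0,0,-12],0],
    [4,[0,0,-12],0]
  ],
  "squeeze": 18
}}

```text
time: 28.42
tcp_pos: [0.4232, 0.1796, 0.1834]
eef_rot: [-2.039, -2.366, 0.02]
ft_force: [-0.1, -0.5, -1.5]
width: 0.556
finger_force: 17.9
```

Run:
```python
from h import *
from station import ctrl
to('L',.10,8.5);print(ctrl.state()["joint_positions"].round(3),ctrl.state()["eef_rot"].round(3))
```

```text
shift [-28.2   10.02   7.98] yaw -0.0 tcp [0.4232 0.1796 0.1834] cur 8.5 w 4.89 q7 -0.11 f [-0.1 -0.5 -1.5]
[-0.579  0.635  0.135  2.124 -0.229  0.416 -0.11 ] [-2.039 -2.366  0.02 ]
```

Call:
{"api": "step_arm", "payload": {
  "moves": [
    [4,[-2,0.7,-1],0],
    [4,[-5,1.8,-1],0],
    [4,[-9,3.2,-1],0],
    [4,[-13,4.6,-1],0],
    [4,[-17,6,-1],0],
    [4,[-21,7.5,-1],0],
    [4,[-25,8.9,-1],0],
    [4,[-27.5,9.8,-1],0],
    [4,[-28.2,10,0],0],
    [4,[-28.2,10,2],0],
    [4,[-28.2,10,5],0],
    [4,[-28.2,10,8],0],
    [4,[-28.2,10,9],0],
    [4,[-28.2,10,9],0],
    [4,[-28.2,10,9],0]
  ]
}}

```text
time: 30.3
tcp_pos: [0.5611, -0.0846, 0.089]
eef_rot: [-2.038, -2.366, 0.024]
ft_force: [-0.1, -0.6, -0.6]
width: 0.555
finger_force: 17.9
```

Run:
```python
from h import *
to('L',.0695,8.5)
```

```text
shift [0.01 0.16 1.94] yaw 0.0 tcp [ 0.5611 -0.0846  0.089 ] cur 8.5 w 4.89 q7 0.33 f [-0.1 -0.6 -0.6]
```

Call:
{"api": "step_arm", "payload": {
  "moves": [
    [4,[0,0.1,0.8],0],
    [4,[0,0.15,1.5],0],
    [4,[0,0.15,1.9],0],
    [4,[0,0.15,2.0],0],
    [4,[0,0.15,2.0],0],
    [5.5,[0,0.15,2.0],0],
    [6.5,[0,0.15,2.0],0],
    [7.5,[0,0.15,2.0],0],
    [7.5,[0,0.15,2.0],0],
    [7.5,[0,0.1,-1],0],
    [7.5,[0,0,-5],0],
    [8,[0,-0.1,-9],0],
    [8,[0,-0.1,-9],0]
  ]
}}

```text
time: 31.92
tcp_pos: [0.5638, -0.0854, 0.1811]
eef_rot: [-2.042, -2.369, 0.02]
ft_force: [-0.1, 0.8, 0.2]
width: 0.908
finger_force: 0.0
```

Run:
```python
from h import *
to('M',.16,8.5);to('M',.0365,8.5)
```

```text
shift [-8.87 -0.09  2.09] yaw -0.0 tcp [ 0.5638 -0.0854  0.1811] cur 8.5 w 8.0 q7 0.32 f [-0.1  0.8  0.2]
shift [-8.9   0.14 14.44] yaw -0.0 tcp [ 0.5638 -0.0854  0.1811] cur 8.5 w 8.0 q7 0.32 f [-0.1  0.8  0.2]
```

Call:
{"api": "step_arm", "payload": {
  "moves": [
    [7.8,[-4,0,0],0],
    [7.8,[-8,0,0],0],
    [7.8,[-8.9,0,1],0],
    [7.8,[-8.9,0,5],0],
    [7.8,[-8.9,0,8],0],
    [7.8,[-8.9,0,8],0],
    [7.8,[-8.9,0,8],0]
  ]
}}

```text
time: 32.8
tcp_pos: [0.5732, -0.1724, 0.0982]
eef_rot: [-2.037, -2.366, 0.025]
ft_force: [0.2, -0.1, 0.7]
width: 0.885
finger_force: 0.0
```

Run:
```python
from h import *
from station import viewer
go(*(M-.001*ux)[:2],.0365,8.5)
s=viewer.get_image("scene");d=viewer.get_image("top")
a=cv2.resize(s["frame"][180:260,150:260,::-1],None,fx=5,fy=5,interpolation=2)
cv2.imwrite("pics/p10.png",a)
```

```text
shift [-0.15  0.26  6.17] yaw 0.0 tcp [ 0.5732 -0.1724  0.0982] cur 8.5 w 7.79 q7 0.44 f [ 0.2 -0.1  0.7]
```

View pics/p10.png

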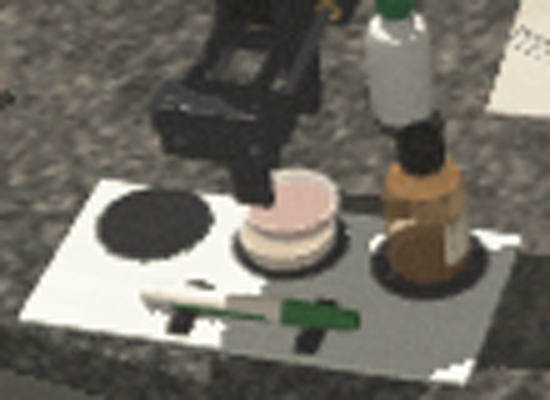

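The brown bottle stands on the left place (base about (426,275), place about (429,262)). The jaws are above the stack with the pen clear. I'll squeeze to square it.

Call:
{"api": "step_arm", "payload": {
  "moves": [
    [7.8,[-0.1,0.1,2],0],
    [7.8,[-0.1,0.2,4],0],
    [7.8,[-0.1,0.25,5],0],
    [7.8,[-0.1,0.25,6],0],
    [7.8,[-0.1,0.25,6.1],0],
    [7,[-0.1,0.25,6.1],0],
    [6.5,[-0.1,0.25,6.1],0],
    [6,[-0.1,0.25,6.1],0],
    [5.6,[-0.1,0.25,6.1],0],
    [5.4,[-0.1,0.25,6.1],0],
    [5.4,[-0.1,0.25,6.1],0]
  ],
  "squeeze": 5
}}

```text
time: 34.28
tcp_pos: [0.5745, -0.1736, 0.0372]
eef_rot: [-2.039, -2.366, 0.024]
ft_force: [0.2, 0.5, 3.2]
width: 0.639
finger_force: 5.0
```

Run:
```python
from h import *
to('M',.0365,8.5)
```

```text
shift [0.02 0.1  0.07] yaw -0.0 tcp [ 0.5745 -0.1736  0.0372] cur 8.5 w 5.63 q7 0.45 f [0.2 0.5 3.2]
```

Both dishes are squeezed to 56 mm. I'll release, rise and head for the narrow bottle.

Call:
{"api": "step_arm", "payload": {
  "moves": [
    [6,[0,0,0],0],
    [6.6,[0,0,0],0],
    [7.2,[0,0,0],0],
    [7.2,[0,0,0],0],
    [7.2,[0,0,-2],0],
    [7.2,[0,0,-6],0],
    [8,[0,0,-10],0],
    [8.8,[0,0,-14],0],
    [8.8,[0,0,-14],0],
    [8.8,[0,0,-14],0]
  ]
}}

```text
time: 35.52
tcp_pos: [0.5773, -0.1735, 0.1773]
eef_rot: [-2.038, -2.365, 0.025]
ft_force: [0.3, -0.5, -0.5]
width: 0.997
finger_force: 0.0
```

Run:
```python
from h import *
to('na',.16,8.5);to('na',.064,8.5)
```

```text
shift [  2.94 -15.13   2.12] yaw -0.0 tcp [ 0.5773 -0.1735  0.1773] cur 8.5 w 8.79 q7 0.44 f [ 0.3 -0.5 -0.5]
shift [  2.89 -14.89  11.71] yaw -0.0 tcp [ 0.5773 -0.1735  0.1773] cur 8.5 w 8.79 q7 0.44 f [ 0.3 -0.5 -0.5]
```

Call:
{"api": "step_arm", "payload": {
  "moves": [
    [8.8,[0.8,-4,0],0],
    [8.8,[1.6,-8,0],0],
    [8.8,[2.4,-12,0],0],
    [8.8,[2.9,-15,0.5],0],
    [8.8,[2.9,-15.1,2.1],0],
    [8.8,[2.9,-15,5],0],
    [8.8,[2.9,-14.95,8],0],
    [8.8,[2.9,-14.9,11],0],
    [8.8,[2.9,-14.9,11.7],0],
    [8.8,[2.9,-14.9,11.7],0],
    [8.8,[2.9,-14.9,11.7],0]
  ]
}}

```text
time: 36.9
tcp_pos: [0.4233, -0.1671, 0.0645]
eef_rot: [-2.039, -2.365, 0.025]
ft_force: [-0.0, 0.3, -0.8]
width: 0.998
finger_force: 0.0
```

Run:
```python
from h import *
to('na',.064,8.5)
```

```text
shift [ 0.03 -0.04  0.05] yaw -0.0 tcp [ 0.4233 -0.1671  0.0645] cur 8.5 w 8.79 q7 0.5 f [-0.   0.3 -0.8]
```

Call:
{"api": "step_arm", "payload": {
  "moves": [
    [6,[0,0,0],0],
    [4,[0,0,0],0],
    [3.5,[0,0,0],0],
    [3.5,[0,0,0],0],
    [3.5,[0,0,0],0],
    [3.5,[0,0,0],0],
    [3.5,[0,0,0],0],
    [3.5,[0,0,-2],0],
    [3.5,[0,0,-5],0],
    [3.5,[0,0,-9],0],
    [3.5,[0,0,-12],0],
    [3.5,[0,0,-12],0],
    [3.5,[0,0,-12],0]
  ],
  "squeeze": 18
}}

```text
time: 38.52
tcp_pos: [0.4255, -0.1667, 0.183]
eef_rot: [-2.037, -2.364, 0.026]
ft_force: [0.6, 0.5, -0.3]
width: 0.465
finger_force: 17.9
```

Run:
```python
from h import *
to('R',.0905,8.5)
```

```text
shift [-11.91  14.98   8.8 ] yaw -0.0 tcp [ 0.4255 -0.1667  0.183 ] cur 8.5 w 4.1 q7 0.5 f [ 0.6  0.5 -0.3]
```

Call:
{"api": "step_arm", "payload": {
  "moves": [
    [3.5,[-2,2.5,0],0],
    [3.5,[-4.5,5.5,0],0],
    [3.5,[-7.5,9,0],0],
    [3.5,[-10,12.5,0],0],
    [3.5,[-11.5,14.5,0],0],
    [3.5,[-11.9,15,0.5],0],
    [3.5,[-11.9,15,3],0],
    [3.5,[-11.9,15,6],0],
    [3.5,[-11.9,15,8.3],0],
    [3.5,[-11.9,15,8.8],0],
    [3.5,[-11.9,15,8.8],0],
    [3.5,[-11.9,15,8.8],0]
  ]
}}

```text
time: 40.02
tcp_pos: [0.5901, -0.2627, 0.0923]
eef_rot: [-2.039, -2.366, 0.025]
ft_force: [-0.6, -0.9, -0.7]
width: 0.466
finger_force: 17.9
```

Run:
```python
from h import *
to('R',.0705,8.5)
```

```text
shift [ 0.04 -0.06  2.19] yaw -0.0 tcp [ 0.5901 -0.2627  0.0923] cur 8.5 w 4.1 q7 0.55 f [-0.6 -0.9 -0.7]
```

Call:
{"api": "step_arm", "payload": {
  "moves": [
    [3.5,[0,0,1],0],
    [3.5,[0,0,1.7],0],
    [3.5,[0,0,2.1],0],
    [3.5,[0,0,2.15],0],
    [3.5,[0,0,2.15],0],
    [5,[0,0,2.15],0],
    [6,[0,0,2.15],0],
    [7.2,[0,0,2.15],0],
    [7.2,[0,0,2.15],0],
    [7.2,[0,0,-1],0],
    [7.2,[0,0,-5],0],
    [7.2,[0,0,-9],0],
    [7.2,[-4,-10,-11],0],
    [7.2,[0,-15,-11],0],
    [7.2,[0,-20,-11],0],
    [7.2,[0,-20,-11],0]
  ]
}}

```text
time: 42.02
tcp_pos: [0.39, -0.2923, 0.2069]
eef_rot: [-2.041, -2.359, 0.028]
ft_force: [0.2, -0.4, 0.1]
width: 0.816
finger_force: 0.0
```

Run:
```python
from h import *
from station import viewer
s=viewer.get_image("scene");d=viewer.get_image("top");np.savez("t9.npz",**d);np.savez("s9.npz",**s)
a=cv2.resize(s["frame"][180:260,150:260,::-1],None,fx=3.6,fy=3.6,interpolation=2)
c=cv2.resize(d["frame"][120:200,285:405,::-1],None,fx=3.3,fy=3.6,interpolation=2)
cv2.imwrite("pics/p11.png",np.hstack([a,c]))
to('M',.2)
```

```text
shift [ 9.15 19.9   0.19] yaw 0 tcp [ 0.3919 -0.2925  0.2069] cur 8.3 w 7.2 q7 0.72 f [-0.2 -0.1  0.7]
```

View pics/p11.png

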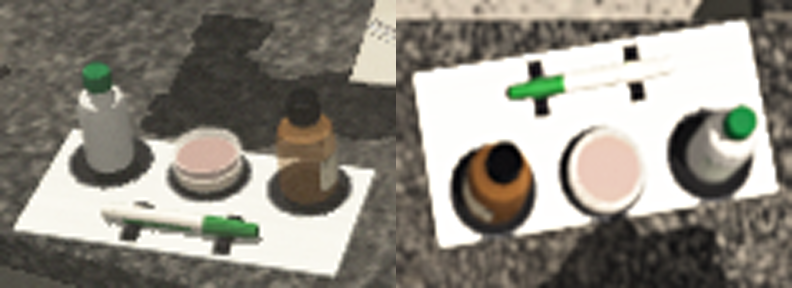

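All the things stand on the tray: brown cap at (505,163), pink lid at (608,166), green cap at (739,122), and the pen lies across both cradles. A numeric check before handing in.

Run:
```python
from h import *
t=np.load("t9.npz");s=np.load("s9.npz");f=lambda p:((p[0]-396)/3.3+284.6,p[1]/3.6+119.6);g=lambda p:(p[0]/3.6+149.6,p[1]/3.6+179.6)
T=np.c_[ux,uy][:2]
for n,p,q,z in(("L",(505,163),(305,97),.104),("R",(739,122),(97,70),.105),("M",(608,166),(207,156),.032)):
    for d,x in((t,f(p)),(s,g(q))): print(n,((onz(d,x,z)-W[n])[:2]@T*1000).round(1))
e=[onz(t,f(p),.014) for p in((508,93),(690,57))];print("pen",((sum(e)/2-W["rest"])[:2]@T*1000).round(1),np.linalg.norm(e[0]-e[1]))
```

```text
L [-5.   0.9]
L [4.9 4.3]
R [-2.7  3.7]
R [6.5 3.8]
M [-2.  -0.1]
M [13.4  5.4]
pen [ 0.3 -9.2] 0.15246234075193477
```

```bash
python3 -c "
from station import ctrl
print(ctrl.hand_in())"
```

```text
the job is handed in; nothing more can be done
None
```

The tray is laid out and handed in at about 42 s: both bottles, the squared dish stack and the marker measured within tolerance, nothing tipped over and everything is released. The hand-in gave no verdict, and I viewed 15 pictures, one over the limit of 14.

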